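Raise the ladder-type work rest onto its top rung and prove the hook

ROBOT

A 6-joint arm with a two-finger parallel gripper is mounted at the origin on a cart in front of the work surface, level with it; the furniture and walls round the work are solid. World frame = base frame: x ahead of the robot, y to its left, z up, the work surface at z = 0. Lengths are in m, angles in rad, forces in N, time in s.
With the tool pointing down it reaches from about 0.375 to 0.975 m from the base axis. Payload 3.8 kg.
Tool frame: the origin (TCP) lies at the very end of the fingers, on their centre line; the grasp point (between the pads) lies 19 mm behind it; z points along the fingers, y is the direction in which the jaws open and shut (so a half turn about z gives the same grasp; the last joint's range is limited). The gripper opens to 85 mm and grips with 20 to 120 N. Pads are 22 mm wide; open, the fingers measure 114 mm over their backs; the gripper's body (76 mm by 85 mm) begins 54 mm behind the grasp point. The pads swing forward as they close: fully open they stand 13 mm farther back than shut.
Start: joints at [-1.309, 0.264, 1.604, -0, 1.274, -0.037], TCP at [0.199, -0.645, 0.231] pointing down, gripper open.
Joint ranges: [-2.63, 2.63], [-0.94, 2.18], [0.31, 2.57], [-1.31, 4.45], [0, 2.66], [-2.55, 2.55]. Speed limits (rad/s): [2.57, 2.57, 3.14, 3.14, 3.14, 3.14].

INTERFACE

Orientations are given as a rotation vector (axis times angle).
In Python, from workcell import bot, viewer gives the robot as it stands.
- The arm moves only by the tool jog_arm, never from a script. Its argument "motion" is a list of rows, each an object of numbers: "dx", "dy", "dz": the shift along the world's x, y, z in cm; "turn": the turn about the world's z in rad. A call has 1 to 12 rows; each row shifts and turns the commanded pose from where the row before left it; what a row does not reach is not made up. A row lasts 1/12 s, in which the tool goes at most 41.7 mm and 7.16 degrees, less where a joint would pass 70% of its speed; a pose out of reach is approached as far as the arm can. A call is refused whole if a number of a shift passes 4.17 or a number of a turn 0.125, either way. A call with a gripper value outside its range is refused whole. "fingers" is the finger opening in cm, from 0 to 8.54, set as the call begins (left out, the last holds). The fingers move at their own pace and stop on an object; "grip_force" is the grip in N (left out, the last holds). Time passes only in rows, so rows that do not move let the fingers close. It gives the time, the measured TCP pose, the force and the opening at its end, in the units of the state.
- bot.read_state(): the state, without advancing time (a new reading comes with each control period).
- viewer.read_camera(name): name is "scene" or "top" or "wrist"; returns (picture, depth): 480x640x3 uint8, red, green, blue; 480x640 float32, m along the optical axis (not along the pixel's ray), 0 where there is no reading.
- viewer.camera_info(name): a dict with "vertical_fov" (degrees; the focal length in pixels is half the picture's height over the tangent of half this angle, whatever the lens; pixels are square), "cx", "cy" (the principal point, pixels), "R" (3x3) and "t" (3): a world point X has camera coordinates R X + t. Camera axes: x right, y down, z forward; pixel columns grow to the right and rows downward; lengths in m; the calibration is good to about 2 mm. A picture is of the moment at which its call begins: read the wrist's pose just before it. camera_info takes no time and is no camera call; for the wrist camera it gives the pose at the moment of the call.
- bot.finish_job(): hands the job in, once; it reports no verdict.
The state is a dict: "time": time; "q": joint angles; "joint_vel": joint speeds; "joint_torque": joint torques, N m; "tool_pos": TCP position; "tcp_rot": TCP orientation; "wrist_force": force on the tool from outside, world axes, zero at the start; "torque": the same for the moment, N m; "width": opening from 0.0 (shut) to 1.0 (fully open).
Only numpy, scipy, OpenCV 4.12 (cv2) and the standard library are available. Lean on these libraries where they do the work, as an engineer would, in place of code of your own. Each camera call takes 0.05 s, during which the arm holds its last target. There are 200 camera calls.

TASK

Raise the orange grip bar of the ladder-type work rest until the red gravity hook has passed the yellow top rung and tipped back level above it, then lower it gently until the hook sits on that rung. Then prove the hook by pressing the bar steadily down with about 12 N for a moment, and leave the rest standing on its top rung. Never slam the hook onto a rung, and leave the tools lying around it alone.

Things in the scene. Friction and masses are not known exactly. Their poses are not given: they have to be found in the camera images.
- stand: The fixed work rest: dark steel foot 150 x 170 x 10 mm carrying two upright aluminium side rails (outer faces 130 mm apart, tops 168 mm above the bench). Origin on the bench, midway between the rails; z up, x front to back (the rung side looks to -x), y along the rungs. It does not move.
- top_rung (a point): Nominal middle of the yellow top rung's axis, 120 mm above the bench at stand x = 0; the two steel rungs are nominally at 70 and 25 mm. All are 10 mm thick, along stand y. They belong to a cassette clamped in the slotted rails: all three really stand up to 8 mm higher or lower than nominal, by an unknown amount that no reading gives (this point stays nominal).
- fly (a joint): Height in m of the sliding section above its bottom stop (0 = down, its start; upper stop 0.122). It slides along stand z and falls if let go (0.35 to 0.75 kg in all, slide friction about 1 N). Nominally the hook sits on the middle rung at 0.0315, on the top rung at 0.0815; both shift with the cassette by up to 0.008 either way.
- fly_grip (a point): Centre of the orange grip bar on top of the sliding section: 20 mm thick (stand x), 100 mm long (stand y), 22 mm high. It lies at stand x = +0.020, 205 mm above the bench when the section is down; it rises with the section. Axes as the stand's. Nothing stands higher; the side rails' tops are 26 mm below the bar's underside when it is down.
- pawl: Red gravity hook on the sliding section, an arm 24 mm wide, 7 mm thick, reaching 28 mm forward (stand -x) of its pin, over the rungs. Origin on the pin, 158 mm below the grip bar's centre. A heavy tail holds it level against a stop. Going up, a rung tips it down; it swings back level about 18 mm above its seat on that rung (always clear of the top rung above slide 0.110). Damaged by over 30 N.
- pliers: Bystander: flat-nose pliers with red grips, 44 x 141 x 11 mm, lying on the bench.
- tape_roll: Bystander: roll of masking tape lying flat, 96 mm across, 25 mm high.
- steel_block: Bystander: polished steel bench block 70 x 70 x 16 mm.
- file_red: Bystander: needle file with red handle, 13 x 155 x 13 mm.

How it is judged:
By the outcome, as a careful person would: the job done as asked, in the order asked, and still so for the second after the job is handed in, with the robot touching nothing.
It also fails if it takes over 48 s, if anything falls off the work surface, if the arm or the gripper's body presses on something with over 40 N, if the wrist force passes 120 N, or if a joint passes its speed limit or range.

## Working session

There is one attempt and no reset: what is moved stays moved. The work goes in short steps, Python scripts to look and compute and a tool call to move; the robot and the scene stay as the last step left them, time stands still between calls to the robot, and variables do not carry over. Pictures are saved under pics/ and viewed, about 8 in all and at most 12, crops included, and the job is handed in when it is done.

Besides the shell and the picture viewer there is one more tool, called after "Emit:" by a JSON object that holds its "op" and its "data". jog_arm: Moves the arm, as the interface text tells. Its arguments: {"type":"object","properties":{"motion":{"type":"array"},"fingers":{"type":"number"},"grip_force":{"type":"number"}},"required":["motion"]}

```bash
mkdir -p pics
cat > h.py <<'E'
from workcell import bot, viewer
import numpy as np, cv2
def shot(cam,name):
    s=bot.read_state(); i=viewer.camera_info(cam); p,d=viewer.read_camera(cam)
    cv2.imwrite(f'pics/{name}.png',p[:,:,::-1]); np.savez(f'pics/{name}.npz',p=p,d=d,**{k:np.array(i[k]) for k in i})
    return p,d,i
def cloud(d,i):
    f=240/np.tan(np.radians(i['vertical_fov'])/2)
    v,u=np.mgrid[:480,:640]
    c=np.stack([(u-i['cx'])/f*d,(v-i['cy'])/f*d,d],-1)
    return (c-np.array(i['t']))@np.array(i['R'])
def proj(X,i):
    f=240/np.tan(np.radians(i['vertical_fov'])/2)
    c=np.array(i['R'])@X+np.array(i['t']); return c[0]/c[2]*f+i['cx'],c[1]/c[2]*f+i['cy']
E
python3 - <<'E'
from h import *
s=bot.read_state();print({k:np.round(v,3) for k,v in s.items()})
for c in('scene','top'):
    p,d,i=shot(c,c+'0'); P=cloud(d,i)
    h=cv2.cvtColor(p,cv2.COLOR_RGB2HSV)
    m=(h[...,0]>5)&(h[...,0]<20)&(h[...,1]>150)&(h[...,2]>120)&(d>0)&(P[...,2]>.15)&(P[...,2]<.3)
    print(c,i['vertical_fov'],np.round(-np.array(i['R']).T@np.array(i['t']),3),m.sum())
    if m.sum():
        q=P[m];print(np.percentile(q,[2,50,98],axis=0).round(4)); 
        t=q[q[:,2]>np.percentile(q[:,2],95)-.006]
        print(cv2.minAreaRect((t[:,:2]*1000).astype(np.float32)), t[:,2].mean())
a=np.hstack([cv2.imread('pics/scene0.png'),cv2.imread('pics/top0.png')]);cv2.imwrite('pics/both0.png',cv2.resize(a,(800,300)))
E
```

```text
{'time': np.float64(0.0), 'q': array([-1.309,  0.265,  1.605,  0.   ,  1.274, -0.037]), 'joint_vel': array([-0.001,  0.   , -0.   ,  0.001, -0.002, -0.001]), 'joint_torque': array([ 1.0000e-03, -5.1511e+01, -3.6731e+01,  0.0000e+00,  1.3000e-02,
       -0.0000e+00]), 'tool_pos': array([ 0.199, -0.644,  0.23 ]), 'tcp_rot': array([-3.104, -0.467,  0.   ]), 'wrist_force': array([ 0.378,  0.002, -0.804]), 'torque': array([-0.083,  0.022, -0.019]), 'width': np.float64(0.997)}
scene 55.1200872215976 [-0.037  0.545  0.883] 208
[[ 0.5152 -0.0788  0.2112]
 [ 0.5308 -0.0345  0.2155]
 [ 0.5494  0.0056  0.218 ]]
((533.160400390625, -38.54682159423828), (16.08181381225586, 94.15055084228516), 18.095962524414062) 0.215502934081652
top 49.5593302075967 [ 3.94e-01 -1.00e-03  1.30e+00] 408
[[ 0.5156 -0.083   0.2087]
 [ 0.535  -0.0388  0.2146]
 [ 0.5532  0.0052  0.2189]]
((535.0301513671875, -38.43207550048828), (18.45289421081543, 97.45711517333984), 18.30947494506836) 0.21521274331189397
```

View pics/scene0.png

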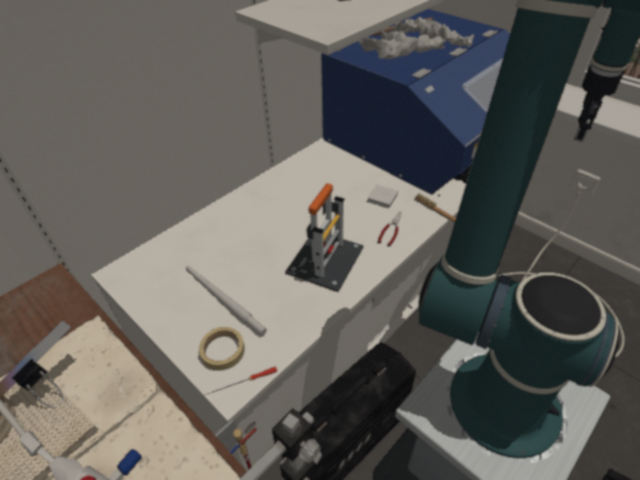

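View pics/top0.png

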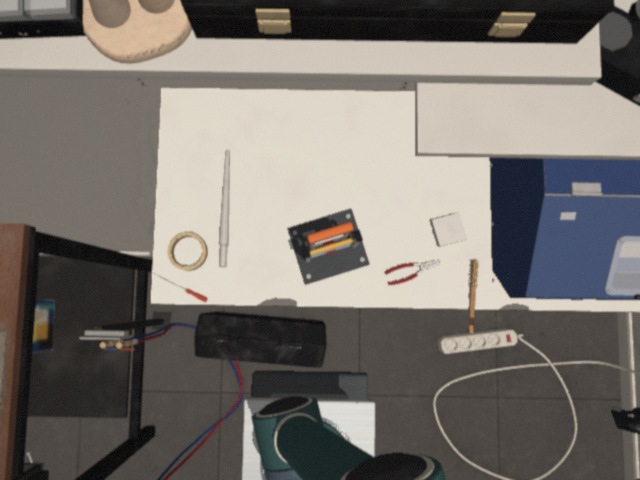

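The scene view shows the rest's orange bar near (322,198). In the top view it spans about (307,240) to (354,228), with the yellow rung on the robot's side of it. The blue box to the right is an obstacle, so I'll measure the clearances along with the bar's angle.

Run:
```python
from h import *
from scipy.spatial.transform import Rotation as Ro
z=np.load('pics/top0.npz');i={k:z[k] for k in z};p=z['p'];P=cloud(z['d'],i)
h=cv2.cvtColor(p,cv2.COLOR_RGB2HSV)
def fit(lo,hi,zl,zh,n):
    m=((h[...,0]>=lo)&(h[...,0]<hi)&(h[...,1]>130)&(h[...,2]>100)&(P[...,2]>zl)&(P[...,2]<zh)&(abs(P[...,1])<.2)&(P[...,0]<.7)).astype(np.uint8)
    v,u=np.nonzero(m); print(n,len(u)); 
    # cast rays on plane
    f=240/np.tan(np.radians(i['vertical_fov'])/2);R=i['R'];C=-R.T@i['t']
    r=np.stack([(u-i['cx'])/f,(v-i['cy'])/f,np.ones(len(u))],-1)@R
    H={'bar':.216,'rung':.125}[n]
    X=C+r*((H-C[2])/r[:,2])[:,None]
    c=X.mean(0);w,V=np.linalg.eigh(np.cov((X-c)[:,:2].T));a=V[:,1]*np.sign(V[1,1])
    print(c.round(4),'yaw',np.arctan2(-a[0],a[1]),'depth z',np.median(P[...,2][m>0]), cv2.minAreaRect((X[:,:2]*1000).astype(np.float32)))
fit(3,18,.19,.3,'bar');fit(19,32,.09,.15,'rung')
print('tool y',Ro.from_rotvec(bot.read_state()['tcp_rot']).as_matrix()[:,1])
print('max heights cm; rows x, cols y')
xs=np.arange(.0,.8,.05);ys=np.arange(.3,-.85,-.05);print('      ',*[f'{y*100:4.0f}' for y in ys])
for x in xs:
    print(f'{x*100:4.0f}: ',*[f'{(lambda q:np.nanmax(q)*100 if len(q) else -9)(P[...,2][(z["d"]>0)&(abs(P[...,0]-x)<.025)&(abs(P[...,1]-y)<.025)]):4.0f}' for y in ys])
```

```text
bar 434
[ 0.5348 -0.0388  0.216 ] yaw 0.3183804698966399 depth z 0.2144883665667739 ((534.4764404296875, -38.71673583984375), (20.57834243774414, 99.3106689453125), 18.377979278564453)
rung 158
[ 0.516  -0.0456  0.125 ] yaw 0.324537842890647 depth z 0.12159884040723187 ((516.1150512695312, -43.96870040893555), (9.243128776550293, 101.4089126586914), 18.189281463623047)
tool y [ 0.29436424 -0.95569111 -0.00204667]
max heights cm; rows x, cols y
         30   25   20   15   10    5    0   -5  -10  -15  -20  -25  -30  -35  -40  -45  -50  -55  -60  -65  -70  -75  -80
   0:   -41  -42  -42    1    1   -9   -9   -9   -9    0  -42  -42  -42  -42  -41  -42  -42  -41  -41  -42  -42  -42  -42
   5:   -42  -41  -42    1   28   32   32    1    1    1  -42  -42  -41  -41  -42  -42  -42  -42  -42  -42  -41  -42  -42
  10:   -42  -41  -33    1   31   42   47    1    1    1  -33  -42  -42  -42  -42  -41  -42  -42  -42  -42  -42  -42  -41
  15:   -42  -41  -33    1   31   46   63   26    1    1  -33  -42  -42  -42  -42  -41  -41   30   35  -42  -42  -42  -42
  20:   -42  -42  -15  -15   31   42   64 
[... 721 characters left out ...]
    2   22   22   17    2    1    1    2    1    2   27   27   27   27   27   -9   -9   -9
  55:     3    3    3    1    1    2   22   22   22    1    1    1    2    2    2   29   30   29   30   29   -9   -9   -9
  60:     1    2    3    1    1    1    2    2    2    1    1    1    2    2    1   31   32   32   31   31   -9   -9   -9
  65:    82   82   83   80   85   85   85   85   85   85   85   85   82   50   50   50   50   48   31   31    4    4    3
  70:    82   82   83   81    1    1    1    1    1   49   50   50   78   50   50   50   52   31   31   31   -9   -9   -9
  75:     1    1    2    1    1    1    1    1    1   50   50   50   50   50   50   54   54   -9    3   -9   -9   -9   -9
```

Emit:
{"op": "jog_arm", "data": {"motion": [{"dx": 0.65,"dy": 3.7,"dz": 0.75,"turn": 0.1},{"dx": 0.65,"dy": 3.7,"dz": 0.75,"turn": 0.1},{"dx": 0.65,"dy": 3.7,"dz": 0.75,"turn": 0.1},{"dx": 0.65,"dy": 3.7,"dz": 0.75,"turn": 0.1},{"dx": 0.65,"dy": 3.7,"dz": 0.75,"turn": 0.1},{"dx": 0.65,"dy": 3.7,"dz": 0.75,"turn": 0.1},{"dx": 0.65,"dy": 3.7,"dz": 0.75,"turn": 0.1},{"dx": 0.65,"dy": 3.7,"dz": 0.75,"turn": 0.1},{},{}], "fingers": 8.5}}

```text
validation failed for argument at $.mo...
```

Emit:
{"op": "jog_arm", "data": {"motion": [{"dx": 0.65,"dy": 3.7,"dz": 0.75,"turn": 0.1},{"dx": 0.65,"dy": 3.7,"dz": 0.75,"turn": 0.1},{"dx": 0.65,"dy": 3.7,"dz": 0.75,"turn": 0.1},{"dx": 0.65,"dy": 3.7,"dz": 0.75,"turn": 0.1},{"dx": 0.65,"dy": 3.7,"dz": 0.75,"turn": 0.1},{"dx": 0.65,"dy": 3.7,"dz": 0.75,"turn": 0.1},{"dx": 0.65,"dy": 3.7,"dz": 0.75,"turn": 0.1},{"dx": 0.65,"dy": 3.7,"dz": 0.75,"turn": 0.1},{"dx": 0,"dy": 0,"dz": 0,"turn": 0}], "fingers": 8.5}}

```text
time: 0.85
tool_pos: [0.2514, -0.3443, 0.2926]
tcp_rot: [2.673, 1.65, 0.004]
wrist_force: [0.2, -0.2, -0.1]
width: 0.998
```

Emit:
{"op": "jog_arm", "data": {"motion": [{"dx": 2.58,"dy": 2.77,"dz": -0.1,"turn": 0.071},{"dx": 2.58,"dy": 2.77,"dz": -0.1,"turn": 0.071},{"dx": 2.58,"dy": 2.77,"dz": -0.1,"turn": 0.071},{"dx": 2.58,"dy": 2.77,"dz": -0.1,"turn": 0.071},{"dx": 2.58,"dy": 2.77,"dz": -0.1,"turn": 0.071},{"dx": 2.58,"dy": 2.77,"dz": -0.1,"turn": 0.071},{"dx": 2.58,"dy": 2.77,"dz": -0.1,"turn": 0.071},{"dx": 2.58,"dy": 2.77,"dz": -0.1,"turn": 0.071},{"dx": 2.58,"dy": 2.77,"dz": -0.1,"turn": 0.071},{"dx": 2.58,"dy": 2.77,"dz": -0.1,"turn": 0.071},{"dx": 2.58,"dy": 2.77,"dz": -0.1,"turn": 0.071},{"dx": 0,"dy": 0,"dz": 0,"turn": 0}]}}

```text
time: 1.85
tool_pos: [0.5378, -0.04, 0.279]
tcp_rot: [-1.844, -2.542, -0.004]
wrist_force: [-0.0, -0.2, -0.1]
width: 0.999
```

Run:
```python
from h import *
s=bot.read_state();print(s['tool_pos'],s['tcp_rot'])
p,d,i=shot('wrist','w1');P=cloud(d,i)
h=cv2.cvtColor(p,cv2.COLOR_RGB2HSV)
m=((h[...,0]>=3)&(h[...,0]<18)&(h[...,1]>130)&(h[...,2]>80)&(P[...,2]>.212)&(P[...,2]<.23))
q=P[m];print(m.sum(),np.median(q,0) if len(q) else '')
if len(q): print(cv2.minAreaRect((q[:,:2]*1000).astype(np.float32)))
```

```text
[ 0.53784021 -0.04001775  0.27903104] [-1.84412073 -2.54209472 -0.00397176]
6273 [ 0.53412705 -0.03239757  0.21534185]
((535.5551147460938, -36.732566833496094), (19.575716018676758, 97.83393859863281), 18.270267486572266)
```

View pics/w1.png

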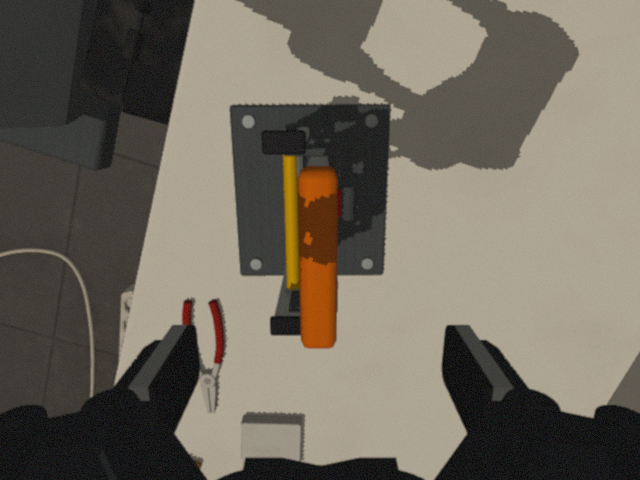

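The wrist view shows the bar vertical at columns 300–338, centred between the fingers at about columns 190 and 450. The yellow rung is to its left and the tools are well clear. Next I'll centre up and go down.

Emit:
{"op": "jog_arm", "data": {"motion": [{"dx": -0.25,"dy": 0.2,"dz": -1.0,"turn": 0},{"dx": 0,"dy": 0,"dz": -1.2,"turn": 0},{"dx": 0,"dy": 0,"dz": -1.2,"turn": 0},{"dx": 0,"dy": 0,"dz": -1.2,"turn": 0},{"dx": 0,"dy": 0,"dz": -1.2,"turn": 0},{"dx": 0,"dy": 0,"dz": -1.2,"turn": 0},{"dx": 0,"dy": 0,"dz": -1.2,"turn": 0},{"dx": 0,"dy": 0,"dz": -0.9,"turn": 0},{"dx": 0,"dy": 0,"dz": 0,"turn": 0}]}}

```text
time: 2.65
tool_pos: [0.5302, -0.0423, 0.1863]
tcp_rot: [-1.851, -2.533, 0.004]
wrist_force: [-0.6, -0.1, 0.1]
width: 0.994
```

Emit:
{"op": "jog_arm", "data": {"motion": [{"dx": 0,"dy": 0,"dz": 0,"turn": 0},{"dx": 0,"dy": 0,"dz": 0,"turn": 0},{"dx": 0,"dy": 0,"dz": 0,"turn": 0},{"dx": 0,"dy": 0,"dz": 0,"turn": 0},{"dx": 0,"dy": 0,"dz": 0,"turn": 0},{"dx": 0,"dy": 0,"dz": 0,"turn": 0},{"dx": 0,"dy": 0,"dz": 0,"turn": 0},{"dx": 0,"dy": 0,"dz": 0,"turn": 0},{"dx": 0,"dy": 0,"dz": 0,"turn": 0},{"dx": 0,"dy": 0,"dz": 0,"turn": 0},{"dx": 0,"dy": 0,"dz": 0,"turn": 0},{"dx": 0,"dy": 0,"dz": 0,"turn": 0}], "fingers": 1.0, "grip_force": 45}}

```text
time: 3.65
tool_pos: [0.5369, -0.0411, 0.191]
tcp_rot: [1.848, 2.531, 0.013]
wrist_force: [12.5, 4.9, -4.4]
width: 0.224
```

Emit:
{"op": "jog_arm", "data": {"motion": [{"dx": 0.2,"dy": 0.07,"dz": 0,"turn": 0},{"dx": 0.2,"dy": 0.07,"dz": 0,"turn": 0},{"dx": 0.2,"dy": 0.06,"dz": 0,"turn": 0},{"dx": 0,"dy": 0,"dz": 0,"turn": 0},{"dx": 0,"dy": 0,"dz": 0,"turn": 0}]}}

```text
time: 4.07
tool_pos: [0.5369, -0.041, 0.1907]
tcp_rot: [-1.851, -2.537, 0.004]
wrist_force: [-7.7, -1.0, 9.0]
width: 0.224
```

Emit:
{"op": "jog_arm", "data": {"motion": [{"dx": -0.23,"dy": -0.05,"dz": 0,"turn": 0},{"dx": 0,"dy": 0,"dz": 0.3,"turn": 0},{"dx": 0,"dy": 0,"dz": 0.5,"turn": 0},{"dx": 0,"dy": 0,"dz": 0.5,"turn": 0},{"dx": 0,"dy": 0,"dz": 0.5,"turn": 0},{"dx": 0,"dy": 0,"dz": 0.2,"turn": 0},{"dx": 0,"dy": 0,"dz": 0,"turn": 0}]}}

```text
time: 4.65
tool_pos: [0.5369, -0.041, 0.2091]
tcp_rot: [1.851, 2.535, 0.002]
wrist_force: [4.6, -0.6, -4.9]
width: 0.221
```

Emit:
{"op": "jog_arm", "data": {"motion": [{"dx": 0,"dy": 0,"dz": 0.4,"turn": 0},{"dx": 0.1,"dy": 0,"dz": 0.5,"turn": 0},{"dx": 0,"dy": 0,"dz": 0.5,"turn": 0},{"dx": 0,"dy": 0,"dz": 0.5,"turn": 0},{"dx": 0,"dy": 0,"dz": 0.5,"turn": 0},{"dx": 0,"dy": 0,"dz": 0.5,"turn": 0},{"dx": 0,"dy": 0,"dz": 0.5,"turn": 0},{"dx": 0,"dy": 0,"dz": 0.5,"turn": 0},{"dx": 0,"dy": 0,"dz": 0.5,"turn": 0},{"dx": 0,"dy": 0,"dz": 0.4,"turn": 0},{"dx": 0,"dy": 0,"dz": 0.2,"turn": 0},{"dx": 0,"dy": 0,"dz": 0,"turn": 0}]}}

```text
time: 5.65
tool_pos: [0.5368, -0.041, 0.2601]
tcp_rot: [1.853, 2.536, 0.0]
wrist_force: [3.9, -1.6, -5.5]
width: 0.227
```

Emit:
{"op": "jog_arm", "data": {"motion": [{"dx": 0,"dy": 0,"dz": 0.4,"turn": 0},{"dx": 0,"dy": 0,"dz": 0.5,"turn": 0},{"dx": 0,"dy": 0,"dz": 0.5,"turn": 0},{"dx": 0,"dy": 0,"dz": 0.5,"turn": 0},{"dx": 0,"dy": 0,"dz": 0.5,"turn": 0},{"dx": 0,"dy": 0,"dz": 0.5,"turn": 0},{"dx": 0,"dy": 0,"dz": 0.4,"turn": 0},{"dx": 0,"dy": 0,"dz": 0.3,"turn": 0},{"dx": 0,"dy": 0,"dz": 0.2,"turn": 0},{"dx": 0,"dy": 0,"dz": 0,"turn": 0},{"dx": 0,"dy": 0,"dz": 0,"turn": 0}]}}

```text
time: 6.57
tool_pos: [0.5368, -0.041, 0.2975]
tcp_rot: [1.853, 2.536, 0.0]
wrist_force: [4.9, -1.5, -4.7]
width: 0.229
```

Emit:
{"op": "jog_arm", "data": {"motion": [{"dx": 0,"dy": 0,"dz": 0.3,"turn": 0},{"dx": 0,"dy": 0,"dz": 0.3,"turn": 0},{"dx": 0,"dy": 0,"dz": 0.2,"turn": 0},{"dx": 0,"dy": 0,"dz": 0,"turn": 0},{"dx": 0,"dy": 0,"dz": 0,"turn": 0},{"dx": 0,"dy": 0,"dz": 0,"turn": 0}]}}

```text
time: 7.07
tool_pos: [0.5368, -0.041, 0.3052]
tcp_rot: [1.853, 2.536, 0.0]
wrist_force: [4.5, -1.8, -4.6]
width: 0.227
```

Run:
```python
from h import *
s=bot.read_state();print(s['tool_pos'],s['wrist_force'])
p,d,i=shot('scene','s2');P=cloud(d,i);h=cv2.cvtColor(p,cv2.COLOR_RGB2HSV)
m=((h[...,0]>=3)&(h[...,0]<18)&(h[...,1]>150)&(h[...,2]>80)&(P[...,2]>.25)&(P[...,2]<.4)&(abs(P[...,1])<.15))
print(m.sum(),np.percentile(P[m],[5,50,95],axis=0) if m.sum() else '')
u,v=map(int,proj(np.array([.516,-.045,.15]),i));print(u,v)
cv2.imwrite('pics/s2c.png',cv2.resize(cv2.imread('pics/s2.png')[v-80:v+60,u-70:u+70],None,fx=4,fy=4,interpolation=cv2.INTER_CUBIC))
```

```text
[ 0.53682562 -0.04103346  0.30523325] [ 4.50039714 -1.78629828 -4.61455667]
170 [[ 0.51304648 -0.04620659  0.31836562]
 [ 0.52188008 -0.00995197  0.32941523]
 [ 0.54062014  0.00821377  0.33184958]]
328 219
```

View pics/s2c.png

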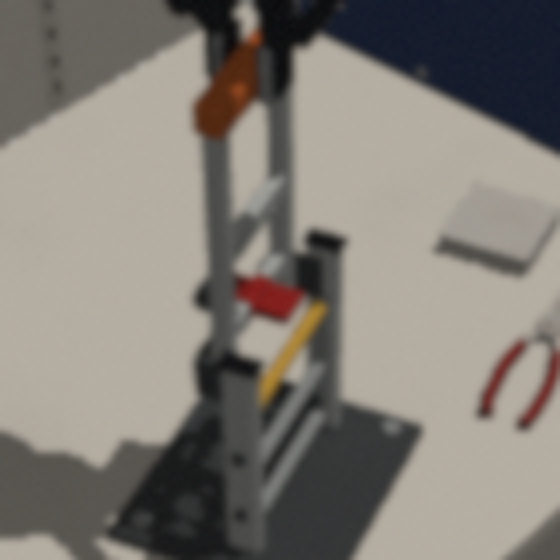

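The crop shows the red hook at about (265,295), level and above the yellow rung at about (295,350). The bar top at about 0.330 m puts the slide at about 0.114, so the hook has passed. I'll lower it quickly to just above the highest possible seat, then slowly.

Emit:
{"op": "jog_arm", "data": {"motion": [{"dx": 0,"dy": 0,"dz": -0.2,"turn": 0},{"dx": 0,"dy": 0,"dz": -0.3,"turn": 0},{"dx": 0,"dy": 0,"dz": -0.3,"turn": 0},{"dx": 0,"dy": 0,"dz": -0.3,"turn": 0},{"dx": 0,"dy": 0,"dz": -0.3,"turn": 0},{"dx": 0,"dy": 0,"dz": -0.3,"turn": 0},{"dx": 0,"dy": 0,"dz": -0.2,"turn": 0},{"dx": 0,"dy": 0,"dz": -0.1,"turn": 0},{"dx": 0,"dy": 0,"dz": 0,"turn": 0},{"dx": 0,"dy": 0,"dz": 0,"turn": 0}]}}

```text
time: 7.95
tool_pos: [0.5368, -0.041, 0.2845]
tcp_rot: [1.853, 2.537, -0.0]
wrist_force: [6.1, -2.5, -5.8]
width: 0.226
```

Emit:
{"op": "jog_arm", "data": {"motion": [{"dx": 0,"dy": 0,"dz": -0.05,"turn": 0},{"dx": 0,"dy": 0,"dz": -0.05,"turn": 0},{"dx": 0,"dy": 0,"dz": -0.05,"turn": 0},{"dx": 0,"dy": 0,"dz": -0.05,"turn": 0},{"dx": 0,"dy": 0,"dz": -0.05,"turn": 0},{"dx": 0,"dy": 0,"dz": -0.05,"turn": 0},{"dx": 0,"dy": 0,"dz": 0,"turn": 0}]}}

```text
time: 8.53
tool_pos: [0.5368, -0.041, 0.2818]
tcp_rot: [1.853, 2.537, -0.0]
wrist_force: [5.9, -2.1, -4.3]
width: 0.224
```

Emit:
{"op": "jog_arm", "data": {"motion": [{"dx": 0,"dy": 0,"dz": -0.05,"turn": 0},{"dx": 0,"dy": 0,"dz": -0.05,"turn": 0},{"dx": 0,"dy": 0,"dz": -0.05,"turn": 0},{"dx": 0,"dy": 0,"dz": -0.05,"turn": 0},{"dx": 0,"dy": 0,"dz": 0,"turn": 0}]}}

```text
time: 8.95
tool_pos: [0.5368, -0.041, 0.2798]
tcp_rot: [1.853, 2.537, -0.0]
wrist_force: [5.2, -1.9, -5.0]
width: 0.225
```

Emit:
{"op": "jog_arm", "data": {"motion": [{"dx": 0,"dy": 0,"dz": -0.05,"turn": 0},{"dx": 0,"dy": 0,"dz": -0.05,"turn": 0},{"dx": 0,"dy": 0,"dz": -0.05,"turn": 0},{"dx": 0,"dy": 0,"dz": -0.05,"turn": 0},{"dx": 0,"dy": 0,"dz": 0,"turn": 0}]}}

```text
time: 9.37
tool_pos: [0.5369, -0.041, 0.2779]
tcp_rot: [1.853, 2.536, -0.0]
wrist_force: [5.4, -2.0, -4.9]
width: 0.225
```

Emit:
{"op": "jog_arm", "data": {"motion": [{"dx": 0,"dy": 0,"dz": -0.05,"turn": 0},{"dx": 0,"dy": 0,"dz": -0.05,"turn": 0},{"dx": 0,"dy": 0,"dz": -0.05,"turn": 0},{"dx": 0,"dy": 0,"dz": -0.05,"turn": 0},{"dx": 0,"dy": 0,"dz": 0,"turn": 0}]}}

```text
time: 9.78
tool_pos: [0.5368, -0.041, 0.2759]
tcp_rot: [1.853, 2.536, 0.0]
wrist_force: [5.4, -1.5, -5.1]
width: 0.224
```

Emit:
{"op": "jog_arm", "data": {"motion": [{"dx": 0,"dy": 0,"dz": -0.05,"turn": 0},{"dx": 0,"dy": 0,"dz": -0.05,"turn": 0},{"dx": 0,"dy": 0,"dz": -0.05,"turn": 0},{"dx": 0,"dy": 0,"dz": -0.05,"turn": 0},{"dx": 0,"dy": 0,"dz": 0,"turn": 0}]}}

```text
time: 10.2
tool_pos: [0.5368, -0.041, 0.2739]
tcp_rot: [1.853, 2.537, -0.0]
wrist_force: [5.0, -2.3, -5.3]
width: 0.226
```

Emit:
{"op": "jog_arm", "data": {"motion": [{"dx": 0,"dy": 0,"dz": -0.05,"turn": 0},{"dx": 0,"dy": 0,"dz": -0.05,"turn": 0},{"dx": 0,"dy": 0,"dz": -0.05,"turn": 0},{"dx": 0,"dy": 0,"dz": 0,"turn": 0}]}}

```text
time: 10.53
tool_pos: [0.5368, -0.041, 0.2724]
tcp_rot: [1.853, 2.537, -0.0]
wrist_force: [5.0, -1.6, -5.0]
width: 0.225
```

Emit:
{"op": "jog_arm", "data": {"motion": [{"dx": 0,"dy": 0,"dz": -0.05,"turn": 0},{"dx": 0,"dy": 0,"dz": -0.05,"turn": 0},{"dx": 0,"dy": 0,"dz": -0.05,"turn": 0},{"dx": 0,"dy": 0,"dz": 0,"turn": 0}]}}

```text
time: 10.87
tool_pos: [0.5368, -0.041, 0.2709]
tcp_rot: [1.853, 2.537, -0.0]
wrist_force: [5.7, -1.9, -4.5]
width: 0.223
```

Emit:
{"op": "jog_arm", "data": {"motion": [{"dx": 0,"dy": 0,"dz": -0.05,"turn": 0},{"dx": 0,"dy": 0,"dz": -0.05,"turn": 0},{"dx": 0,"dy": 0,"dz": -0.05,"turn": 0},{"dx": 0,"dy": 0,"dz": 0,"turn": 0}]}}

```text
time: 11.2
tool_pos: [0.5369, -0.041, 0.27]
tcp_rot: [1.853, 2.536, 0.0]
wrist_force: [4.4, -2.2, -1.7]
width: 0.228
```

Emit:
{"op": "jog_arm", "data": {"motion": [{"dx": 0,"dy": 0,"dz": -0.03,"turn": 0},{"dx": 0,"dy": 0,"dz": -0.03,"turn": 0},{"dx": 0,"dy": 0,"dz": -0.03,"turn": 0},{"dx": 0,"dy": 0,"dz": -0.03,"turn": 0},{"dx": 0,"dy": 0,"dz": 0,"turn": 0},{"dx": 0,"dy": 0,"dz": 0,"turn": 0}]}}

```text
time: 11.7
tool_pos: [0.5369, -0.041, 0.2698]
tcp_rot: [1.852, 2.536, 0.001]
wrist_force: [0.9, -2.6, 5.4]
width: 0.226
```

Run:
```python
from h import *
p,d,i=shot('scene','s3')
u,v=map(int,proj(np.array([.516,-.045,.15]),i))
cv2.imwrite('pics/s3c.png',cv2.resize(cv2.imread('pics/s3.png')[v-80:v+60,u-70:u+70],None,fx=4,fy=4,interpolation=cv2.INTER_CUBIC))
```

```text
(no output)
```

View pics/s3c.png

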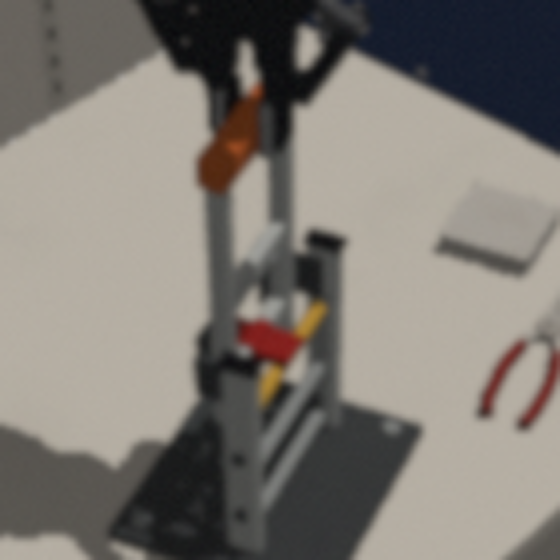

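The red hook at about (270,340) now lies across the yellow rung. I'll press on to about 12 N.

Emit:
{"op": "jog_arm", "data": {"motion": [{"dx": 0,"dy": 0,"dz": -0.03,"turn": 0},{"dx": 0,"dy": 0,"dz": -0.03,"turn": 0},{"dx": 0,"dy": 0,"dz": -0.03,"turn": 0},{"dx": 0,"dy": 0,"dz": -0.02,"turn": 0},{"dx": 0,"dy": 0,"dz": 0,"turn": 0},{"dx": 0,"dy": 0,"dz": 0,"turn": 0},{"dx": 0,"dy": 0,"dz": 0,"turn": 0}]}}

```text
time: 12.33
tool_pos: [0.5369, -0.041, 0.2697]
tcp_rot: [1.852, 2.536, 0.001]
wrist_force: [-1.2, -2.5, 9.2]
width: 0.223
```

Emit:
{"op": "jog_arm", "data": {"motion": [{"dx": 0,"dy": 0,"dz": 0,"turn": 0},{"dx": 0,"dy": 0,"dz": 0,"turn": 0},{"dx": 0,"dy": 0,"dz": 0,"turn": 0},{"dx": 0,"dy": 0,"dz": 0,"turn": 0},{"dx": 0,"dy": 0,"dz": 0,"turn": 0},{"dx": 0,"dy": 0,"dz": 0,"turn": 0}]}}

```text
time: 12.83
tool_pos: [0.5369, -0.041, 0.2697]
tcp_rot: [1.852, 2.536, 0.001]
wrist_force: [-0.5, -2.2, 9.3]
width: 0.22
```

Need about 2.7 N more, which is roughly 0.75 mm.

Emit:
{"op": "jog_arm", "data": {"motion": [{"dx": 0,"dy": 0,"dz": -0.03,"turn": 0},{"dx": 0,"dy": 0,"dz": -0.03,"turn": 0},{"dx": 0,"dy": 0,"dz": -0.02,"turn": 0},{"dx": 0,"dy": 0,"dz": 0,"turn": 0},{"dx": 0,"dy": 0,"dz": 0,"turn": 0},{"dx": 0,"dy": 0,"dz": 0,"turn": 0}]}}

```text
time: 13.33
tool_pos: [0.5369, -0.041, 0.2696]
tcp_rot: [1.852, 2.535, 0.001]
wrist_force: [-1.9, -1.9, 11.2]
width: 0.222
```

Emit:
{"op": "jog_arm", "data": {"motion": [{"dx": 0,"dy": 0,"dz": 0,"turn": 0},{"dx": 0,"dy": 0,"dz": 0,"turn": 0},{"dx": 0,"dy": 0,"dz": 0,"turn": 0},{"dx": 0,"dy": 0,"dz": 0,"turn": 0},{"dx": 0,"dy": 0,"dz": 0,"turn": 0},{"dx": 0,"dy": 0,"dz": 0,"turn": 0}]}}

```text
time: 13.83
tool_pos: [0.5369, -0.041, 0.2696]
tcp_rot: [1.852, 2.535, 0.001]
wrist_force: [-2.2, -2.5, 11.8]
width: 0.226
```

Emit:
{"op": "jog_arm", "data": {"motion": [{"dx": 0,"dy": 0,"dz": -0.02,"turn": 0},{"dx": 0,"dy": 0,"dz": 0,"turn": 0},{"dx": 0,"dy": 0,"dz": 0,"turn": 0},{"dx": 0,"dy": 0,"dz": 0,"turn": 0},{"dx": 0,"dy": 0,"dz": 0,"turn": 0},{"dx": 0,"dy": 0,"dz": 0,"turn": 0},{"dx": 0,"dy": 0,"dz": 0,"turn": 0},{"dx": 0,"dy": 0,"dz": 0,"turn": 0},{"dx": 0,"dy": 0,"dz": 0,"turn": 0},{"dx": 0,"dy": 0,"dz": 0,"turn": 0},{"dx": 0,"dy": 0,"dz": 0,"turn": 0},{"dx": 0,"dy": 0,"dz": 0,"turn": 0}]}}

```text
time: 14.83
tool_pos: [0.5369, -0.041, 0.2696]
tcp_rot: [1.852, 2.535, 0.001]
wrist_force: [-1.6, -1.8, 12.8]
width: 0.225
```

Emit:
{"op": "jog_arm", "data": {"motion": [{"dx": 0,"dy": 0,"dz": 0.05,"turn": 0},{"dx": 0,"dy": 0,"dz": 0.05,"turn": 0},{"dx": 0,"dy": 0,"dz": 0.05,"turn": 0},{"dx": 0,"dy": 0,"dz": 0.05,"turn": 0},{"dx": 0,"dy": 0,"dz": 0,"turn": 0},{"dx": 0,"dy": 0,"dz": 0,"turn": 0}]}}

```text
time: 15.33
tool_pos: [0.5369, -0.041, 0.2698]
tcp_rot: [1.852, 2.536, 0.001]
wrist_force: [0.2, -1.9, 6.5]
width: 0.223
```

Emit:
{"op": "jog_arm", "data": {"motion": [{"dx": 0,"dy": 0,"dz": 0.05,"turn": 0},{"dx": 0,"dy": 0,"dz": 0.05,"turn": 0},{"dx": 0,"dy": 0,"dz": 0,"turn": 0},{"dx": 0,"dy": 0,"dz": 0,"turn": 0}]}}

```text
time: 15.67
tool_pos: [0.5369, -0.041, 0.2698]
tcp_rot: [1.853, 2.536, 0.0]
wrist_force: [1.0, -2.6, 5.7]
width: 0.23
```

Emit:
{"op": "jog_arm", "data": {"motion": [{"dx": 0,"dy": 0,"dz": 0.04,"turn": 0},{"dx": 0,"dy": 0,"dz": 0.04,"turn": 0},{"dx": 0,"dy": 0,"dz": 0,"turn": 0},{"dx": 0,"dy": 0,"dz": 0,"turn": 0}]}}

```text
time: 16.0
tool_pos: [0.5368, -0.041, 0.2699]
tcp_rot: [1.853, 2.537, -0.0]
wrist_force: [2.7, -2.8, 1.6]
width: 0.223
```

Unloaded: the hook now carries the weight. Next I'll release and back straight up.

Emit:
{"op": "jog_arm", "data": {"motion": [{"dx": 0,"dy": 0,"dz": 0,"turn": 0},{"dx": 0,"dy": 0,"dz": 0,"turn": 0},{"dx": 0,"dy": 0,"dz": 0,"turn": 0},{"dx": 0,"dy": 0,"dz": 0,"turn": 0},{"dx": 0,"dy": 0,"dz": 0,"turn": 0},{"dx": 0,"dy": 0,"dz": 0,"turn": 0},{"dx": 0,"dy": 0,"dz": 0,"turn": 0},{"dx": 0,"dy": 0,"dz": 0,"turn": 0},{"dx": 0,"dy": 0,"dz": 0,"turn": 0},{"dx": 0,"dy": 0,"dz": 0,"turn": 0}], "fingers": 8.0}}

```text
time: 16.83
tool_pos: [0.5367, -0.0409, 0.2703]
tcp_rot: [1.853, 2.537, 0.0]
wrist_force: [0.2, 0.0, 0.5]
width: 0.938
```

Emit:
{"op": "jog_arm", "data": {"motion": [{"dx": 0,"dy": 0,"dz": 0.5,"turn": 0},{"dx": 0,"dy": 0,"dz": 1,"turn": 0},{"dx": 0,"dy": 0,"dz": 1,"turn": 0},{"dx": 0,"dy": 0,"dz": 1.5,"turn": 0},{"dx": 0,"dy": 0,"dz": 1.5,"turn": 0},{"dx": 0,"dy": 0,"dz": 1.5,"turn": 0},{"dx": 0,"dy": 0,"dz": 1,"turn": 0},{"dx": 0,"dy": 0,"dz": 0,"turn": 0},{"dx": 0,"dy": 0,"dz": 0,"turn": 0}]}}

```text
time: 17.58
tool_pos: [0.5372, -0.0409, 0.3515]
tcp_rot: [1.852, 2.535, 0.002]
wrist_force: [-0.2, 0.3, 0.1]
width: 0.935
```

Run:
```python
from h import *
s=bot.read_state();print(s['tool_pos'],s['wrist_force'])
p,d,i=shot('scene','s4');P=cloud(d,i);h=cv2.cvtColor(p,cv2.COLOR_RGB2HSV)
m=((h[...,0]>=3)&(h[...,0]<18)&(h[...,1]>150)&(h[...,2]>80)&(P[...,2]>.19)&(P[...,2]<.4)&(abs(P[...,1])<.15))
print(m.sum(),np.percentile(P[m],[5,50,95],axis=0))
u,v=map(int,proj(np.array([.516,-.045,.15]),i))
cv2.imwrite('pics/s4c.png',cv2.resize(cv2.imread('pics/s4.png')[v-80:v+60,u-70:u+70],None,fx=4,fy=4,interpolation=cv2.INTER_CUBIC))
```

```text
[ 0.53720589 -0.04093473  0.35151658] [-0.18205768  0.28633947  0.10558643]
281 [[ 0.51410855 -0.07355291  0.2844377 ]
 [ 0.52797621 -0.03162219  0.29424299]
 [ 0.54626016  0.00751189  0.2967652 ]]
```

View pics/s4c.png

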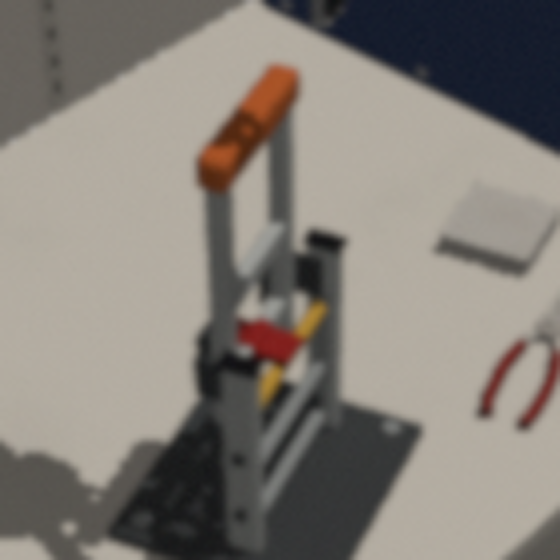

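The hook at about (270,340) rests on the yellow rung. The bar is free with its top at about 0.295 m (slide about 0.079), and the gripper is clear above it.

```bash
python3 -c "
from workcell import bot
print(bot.finish_job())"
```

```text
the job is handed in; nothing more can be done
None
```

The work rest is standing on its top rung, and I handed the job in with the gripper clear of it. It took about 18 s of the 48 s allowed.

- **Raise:** I gripped the orange bar and lifted the slide to about 0.114. The camera showed the red hook level above the yellow rung.
- **Lower:** I brought it down in 0.5 mm steps. The hook touched the rung gently at a slide of about 0.079, within the cassette's possible range.
- **Proof press:** I pressed the bar down and held it at 11–13 N (wrist reading) for about 1.5 s. The seat moved no more than about 0.1 mm.
- **Release:** I unloaded the bar to about 2 N, opened the gripper and backed straight up.

**Last checks:** The final picture shows the hook on the yellow rung and the bar still at slide of about 0.079. The wrist force was about zero, and nothing touched the tools.

**Off plan:**
- Closing the gripper pushed sideways on the bar with about 13 N, because the tool was a few millimetres off centre. I eased that to about 5 N before lifting.
- While unloading after the press, the force dropped more slowly than I expected, so I backed off in extra small steps.

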